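Re-clamp a pen-stand block with its drilled face up

TASK

One of the two wooden pen-stand blocks stands loosely on end between the jaws of the small slide-jaw vice. Slide the jaw open, turn that block so that its face with the three holes looks straight up, lay it flat on the vice bed in the middle of the jaws' width, and slide the jaw shut so that it holds the block snugly against the fixed jaw. Leave the other block standing on its waiting pad, and do not disturb the mug, tape, tin and canister around.

Things in the scene. Friction and masses are not known exactly. Their poses are not given: they have to be found in the camera images.
- vise: small blue slide-jaw vice on a plywood board, fixed on the cupboard top; position and yaw vary. Origin on the cupboard top; own z up; the jaw slides along own y. Board 12 mm high, own x -54 to 136, y -80 to 125 mm. Flat metal bed: top at z = 20 mm, x -32 to 32, y -50 to 110 mm, then an end stop, top z = 32 mm
- fixed_jaw (a point): foot of the fixed jaw's cork-lined clamping face, at vice x = 0, y = -50, z = 20 mm (bed level). The face looks to vice +y, 64 mm wide in x; jaw 20 mm thick, top at z = 42 mm. The block between the jaws starts within 2 mm of this face, near x = 0
- waiting_pad (a point): centre of the top of the wooden pad (64 x 54 mm, top at z = 20 mm) at vice x = 100, y = 0 mm, where the other block waits
- jaw (a joint): slide of the moving jaw along the vice's +y (m); clear gap between the jaws = 40 mm + this value; 0 to 0.065 (gap 105 mm); starts at 0.009 to 0.020. Rubs with about 4 N and stays where it is left; no spring. 0.044 when closed on an 84 mm length
- jaw_knob (a point): middle of the upright round black grip knob on the moving jaw: 21 mm across, 67 mm above the cupboard top (top at 82 mm), 52 mm behind (vice +y) the moving clamping face, at vice x = 0, y = 42 mm + joint. The moving jaw is 64 mm wide, 18 mm thick, top at z = 42 mm; its carriage behind it is 44 mm wide, top at z = 33 mm
- pale_block: Pale solid wooden pen-stand block, 58 x 46 x 84 mm along own x, y, z, 110 to 230 g; origin at its centre. Starts upright on a 58 x 46 mm end (own z up, axes parallel to the vice's within 0.02 rad), either loosely between the jaws or on the waiting pad. Three 16 mm blind holes in its +y face; other faces plain
- pale_block_holes (a point): centre of the drilled 58 x 84 mm face of the pale block, at own y = +23 mm (mouth of the middle hole)
- dark_block: Dark brown solid wooden pen-stand block, 58 x 46 x 84 mm along own x, y, z, 110 to 230 g; origin at its centre. Starts upright on a 58 x 46 mm end (own z up, axes parallel to the vice's within 0.02 rad), either loosely between the jaws or on the waiting pad. Three 16 mm blind holes in its -y face; other faces plain
- dark_block_holes (a point): centre of the drilled 58 x 84 mm face of the dark block, at own y = -23 mm (mouth of the middle hole)
- canister: bystander: cream canister with a lid, 94 mm across, 136 mm tall; origin at the centre of its underside; stands at a far corner, left or right
- pen_tin: bystander: empty open food tin used for pens, 73 mm across, 112 mm tall; origin at the centre of its underside; stands at the other far corner
- white_mug: bystander: white mug with a handle, 90 x 122 x 105 mm; origin under the middle of its outline; stands at a near corner, left or right
- tape_ring: bystander: roll of masking tape lying flat, 92 mm across, 25 mm high; origin at the centre of its underside; lies at the other near corner
There are look-alikes about, which are no part of the job. Of the things that look like the dark_block, the middle-sized one is meant.

How it is judged:
At the end, for the whole second after the job is handed in: The block from the vice lies flat on the bed, drilled face up (0.06 rad; face 63-69 mm high), square, within 12 mm of mid jaw width, centre within 4 mm of vice y = -8 mm, at rest; jaw closed on it (joint 0.041-0.047); the other block within 15 mm of its start (((angle between the y axis of pale_block and the z axis of vise, either way round below 0.06 rad and angle between the z axis of pale_block and the y axis of vise, either way round below 0.06 rad and height (world z) of pale_block_holes between 0.063 and 0.069 m and x of pale_block in the frame of vise between -0.012 and 0.012 m and y of pale_block in the frame of vise between -0.012 and -0.004 m and linear speed of pale_block below 0.01 m/s and distance of dark_block from where it was at the start of the episode below 0.015 m) or (angle between the y axis of dark_block and the z axis of vise, either way round below 0.06 rad and angle between the z axis of dark_block and the y axis of vise, either way round below 0.06 rad and height (world z) of dark_block_holes between 0.063 and 0.069 m and x of dark_block in the frame of vise between -0.012 and 0.012 m and y of dark_block in the frame of vise between -0.012 and -0.004 m and linear speed of dark_block below 0.01 m/s and distance of pale_block from where it was at the start of the episode below 0.015 m)) and value of joint jaw between 0.041 and 0.047 m); the robot touches nothing.
It fails at once if the cream canister is moved more than 20 mm (distance of canister from where it was at the start of the episode above 0.02 m).
It fails at once if the pen tin is moved more than 20 mm (distance of pen_tin from where it was at the start of the episode above 0.02 m).
It fails at once if the white mug is moved more than 20 mm (distance of white_mug from where it was at the start of the episode above 0.02 m).
It fails at once if the roll of masking tape is moved more than 20 mm (distance of tape_ring from where it was at the start of the episode above 0.02 m).
It also fails if it takes over 54 s, if anything falls off the work surface, if the arm or the gripper's body presses on something with over 40 N, if the wrist force passes 120 N, or if a joint passes its speed limit or range.

ROBOT

A 7-joint arm with a two-finger parallel gripper is mounted at the origin on a cart in front of the work surface, level with it; the furniture and walls round the work are solid. World frame = base frame: x ahead of the robot, y to its left, z up, the work surface at z = 0. Lengths are in m, angles in rad, forces in N, time in s.
With the tool pointing down it reaches from about 0.4 to 0.85 m from the base axis. Payload 4.5 kg.
Tool frame: the origin (TCP) lies at the very end of the fingers, on their centre line; the grasp point (between the pads) lies 19 mm behind it; z points along the fingers, y is the line along which they close (so a half turn about z gives the same grasp; the last joint's range is limited). The gripper opens to 88 mm and grips with 3 to 60 N. Pads are 18 mm wide; open, the fingers measure 123 mm over their backs; the gripper's body (75 mm by 187 mm) begins 45 mm behind the grasp point.
Start: joints at [-1.27, 0.689, -0.195, 1.565, 0.157, 0.902, -0.215], TCP at [0.165, 0.603, 0.239] pointing down, gripper open.
Joint ranges: [-3.01, 3.01], [-0.46, 2.08], [-1.47, 1.51], [0.13, 2.56], [-1, 4.14], [0.04, 2.09], [-2.66, 2.66]. Speed limits (rad/s): [2.57, 2.57, 3.14, 3.14, 3.14, 3.14, 3.14].

INTERFACE

Orientations are given as a unit quaternion [x, y, z, w].
In Python, from plant import r, optics gives the robot as it stands.
- The arm moves only by the tool servo_tool, never from a script. Its arguments are lists of equal length, an entry for each row: "translation": the shift along the tool's x, y, z in m, a list of three; "turn": the turn, a rotation vector about the tool's x, y, z in rad, a list of three. In form: {"translation": [[dx, dy, dz], ...], "turn": [[rx, ry, rz], ...]}. A call has 1 to 10 rows; each row shifts and turns the commanded pose from where the row before left it, along the tool's axes as they then stand; what a row does not reach is not made up. A row lasts 1/8 s, in which the tool goes at most 62.5 mm and 10.7 degrees, less where a joint would pass 70% of its speed; a pose out of reach is approached as far as the arm can. A call is refused whole if a number of a shift passes 0.0625 or a number of a turn 0.188, either way. A call with a gripper value outside its range is refused whole. "grip" is the opening, from 0 (shut) to 1 (fully open), set as the call begins (left out, the last holds). The fingers move at their own pace and stop on an object; "grip_force" is the grip in N (left out, the last holds). Time passes only in rows, so rows that do not move let the fingers close. It gives the time, the measured TCP pose, the force, the opening and the grip force at its end, in the units of the state.
- r.get_state(): the state, without advancing time (a new reading comes with each control period).
- optics.snapshot(name): name is "scene" or "top" or "wrist"; returns a dict with "img" (420x560x3 uint8, red, green, blue), "z_map" (420x560 float32, m along the optical axis (not along the pixel's ray), 0 where there is no reading), "mtx" (3x3 intrinsics, pixels), "R" (3x3) and "t" (3): a world point X has camera coordinates R X + t. Camera axes: x right, y down, z forward; pixel columns grow to the right and rows downward; lengths in m; the calibration is good to about 2 mm. A picture is of the moment at which its call begins.
- r.finish_job(): hands the job in; it is judged then, once.
The state is a dict: "clock": time; "q": joint angles; "qd": joint speeds; "joint_torque": joint torques, N m; "tool_pos": TCP position; "eef_rot": TCP orientation; "contact_force": force on the tool from outside, world axes, zero at the start; "moment": the same for the moment, N m; "opening": opening from 0.0 (shut) to 1.0 (fully open); "finger_force": force on a finger pad.
Only numpy, scipy, OpenCV 4.12 (cv2) and the standard library are available. Lean on these libraries where they do the work, as an engineer would, in place of code of your own. Each camera call takes 0.05 s, during which the arm holds its last target. There are 200 camera calls.

## Working session

There is one attempt and no reset: what is moved stays moved. The work goes in short steps, Python scripts to look and compute and a tool call to move; the robot and the scene stay as the last step left them, time stands still between calls to the robot, and variables do not carry over. Pictures are saved under pics/ and viewed, at most 10 in all, crops included, and the job is handed in when it is done.

Besides the shell and the picture viewer there is one more tool, called after "Emit:" as a command line: name --argument value ..., lists and objects as JSON in quotes. servo_tool: Moves the arm, as the interface text tells. Its arguments: {"type":"object","properties":{"translation":{"type":"array"},"turn":{"type":"array"},"grip":{"type":"number"},"grip_force":{"type":"number"}},"required":["translation","turn"]}

```bash
ls; mkdir -p pics; python3 - <<'E'
from plant import r, optics
import cv2, numpy as np
s=r.get_state(); print({k:np.round(v,3) for k,v in s.items()})
for n in ["scene","top"]:
    d=optics.snapshot(n); np.savez(f"{n}.npz",**d)
    cv2.imwrite(f"pics/{n}0.png",d["img"][:,:,::-1])
    print(n,d["mtx"],d["R"],d["t"])
E
```

```text
pics
{'clock': np.float64(0.0), 'q': array([-1.27 ,  0.69 , -0.195,  1.566,  0.157,  0.902, -0.215]), 'qd': array([ 0.   , -0.001, -0.   ,  0.002, -0.   , -0.   ,  0.   ]), 'joint_torque': array([ 0.0000e+00, -5.2757e+01, -1.2670e+00, -1.5343e+01, -5.3000e-02,
        7.0000e-03,  0.0000e+00]), 'tool_pos': array([0.165, 0.602, 0.238]), 'eef_rot': array([ 0.133,  0.991, -0.001, -0.   ]), 'contact_force': array([-0.178, -0.534,  0.621]), 'moment': array([ 0.018, -0.004, -0.019]), 'finger_force': np.float64(0.0), 'opening': np.float64(0.995)}
scene [[522.89166965   0.         284.32760548]
 [  0.         522.89166965 200.10821757]
 [  0.           0.           1.        ]] [[ 0.89855153 -0.43850227  0.01791408]
 [-0.21834015 -0.48207226 -0.8484892 ]
 [ 0.38070032  0.7584999  -0.52890941]] [-0.42289883  0.17437083  1.17729128]
top [[515.08730674   0.         284.73498486]
 [  0.         515.08730674 206.89160402]
 [  0.           0.           1.        ]] [[-0.00328369 -0.99998154 -0.00511288]
 [-0.97401899  0.00435614 -0.22642445]
 [ 0.22644254  0.00423653 -0.97401531]] [0.02004409 0.48841426 1.20178798]
```

View pics/scene0.png

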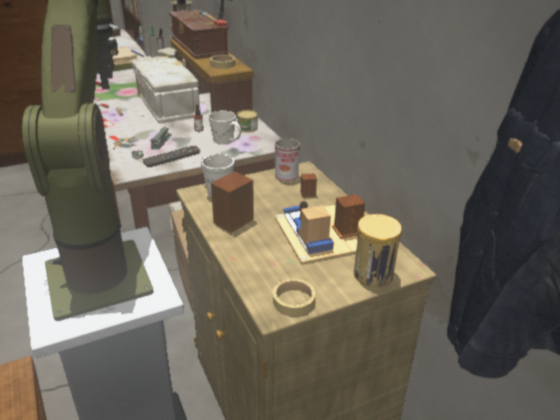

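View pics/top0.png

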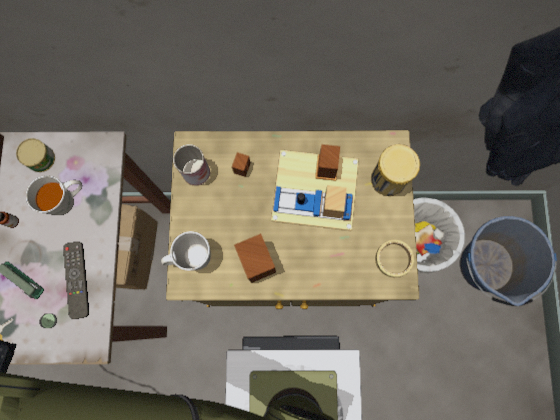

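The pale block (top view px (335,202)) is in the vice and the dark one waits on the pad. Things that could be taken for the dark block, in top view:
- (329,161), on the pad: middle-sized, so this is the real one.
- (241,164): small look-alike.
- (256,258): large look-alike.

Next I take a close crop and measurements.

```bash
cat > h.py <<'E'
import numpy as np, cv2
def load(n): return dict(np.load(n+".npz"))
def proj(d,X):
    c=np.asarray(X)@d["R"].T+d["t"]; p=c@d["mtx"].T; return p[...,:2]/p[...,2:]
def ray(d,uv,z):
    uv=np.atleast_2d(uv).astype(float); v=np.c_[uv,np.ones(len(uv))]@np.linalg.inv(d["mtx"]).T@d["R"]
    o=-d["R"].T@d["t"]; return o+v*((z-o[2])/v[:,2:])
def cloud(d):
    h,w=d["z_map"].shape; u,v=np.meshgrid(np.arange(w),np.arange(h)); z=d["z_map"]
    c=np.stack([(u-d["mtx"][0,2])*z/d["mtx"][0,0],(v-d["mtx"][1,2])*z/d["mtx"][1,1],z],-1)
    return (c-d["t"])@d["R"]
def rect(P): return cv2.minAreaRect((P[:,:2]*1000).astype(np.float32))
E
python3 - <<'E'
from h import *
d=load("top"); P=cloud(d); img=d["img"]; hsv=cv2.cvtColor(img,cv2.COLOR_RGB2HSV)
cv2.imwrite("pics/crop.png",cv2.resize(img[120:280,165:425],None,fx=3,fy=3,interpolation=cv2.INTER_CUBIC)[:,:,::-1])
z=P[...,2]; box=np.zeros(z.shape,bool); box[130:300,165:425]=1
def blobs(m,amin,name):
    n,l,st,c=cv2.connectedComponentsWithStats((m&box).astype(np.uint8))
    for i in range(1,n):
        if st[i,4]>amin:
            Q=P[l==i]; print(name,c[i].round(1),st[i,4],"med",np.round(np.median(Q,0),4),"rect",np.round(np.hstack(rect(Q)[:2]),1),round(rect(Q)[2],1))
blobs((z>.095)&(z<.115),30,"z104")
blobs((z>.125)&(z<.15),30,"z136")
blobs((z>.105)&(z<.118),30,"z112")
blobs((z>.075)&(z<.09),10,"knob")
blobs((z>.035)&(z<.05),20,"jaw42")
blobs((z>.02)&(z<.03),60,"tape")
blobs((z>.006)&(z<.018),200,"board")
blobs((z>.006)&(z<.2)&(hsv[...,1]<400),200,"all")
blue=(hsv[...,0]>100)&(hsv[...,0]<125)&(hsv[...,1]>150); blobs(blue,20,"blue")
E
```

```text
z104 [184.5 150. ] 118 med [0.6232 0.2618 0.1071] rect [611.6 251.4  40.8  72.8] 9.7
z104 [328.9 156.3] 465 med [ 0.6016 -0.0886  0.1044] rect [602.7 -88.8  46.1  60.8] 82.6
z104 [193.2 169.5] 78 med [0.5655 0.2332 0.1068] rect [571.5 239.   22.   65.8] 21.3
z104 [387.7 179.2] 93 med [ 0.5375 -0.2224  0.1039] rect [ 550.  -229.7   84.1   29.7] 53.5
z104 [334.9 197.8] 485 med [ 0.4988 -0.1005  0.1042] rect [ 499.4 -100.3   46.1   59.3] 82.0
z104 [185.1 249.8] 301 med [0.372  0.2558 0.1031] rect [376.4 238.3  89.9  89.7] 63.4
z136 [398.5 163.4] 1289 med [ 0.5724 -0.2472  0.1366] rect [ 574.2 -247.8   94.6   94. ] 83.4
z112 [187.5 158.2] 129 med [0.5977 0.2494 0.1117] rect [595.1 248.4  72.7  71.5] 69.7
z112 [324.8 147.2] 34 med [ 0.6222 -0.0771  0.1066] rect [624.  -79.9  17.2  27.2] 5.4
z112 [329.5 160.7] 97 med [ 0.5889 -0.0903  0.1064] rect [592.5 -88.5  40.3  38.4] 83.1
z112 [387.8 179.7] 41 med [ 0.538  -0.2215  0.1102] rect [ 542.  -227.6   65.    13.3] 57.5
z112 [341.3 190.6] 34 med [ 0.5146 -0.1159  0.1066] rect [ 514.8 -115.3   18.6   22.4] 81.1
z112 [333.4 202.7] 88 med [ 0.4
[... 2257 characters left out ...]
[394.6 169. ] 1803 med [ 0.5624 -0.2401  0.1353] rect [ 574.2 -247.8   94.6   94. ] 83.4
all [240.4 163.4] 330 med [0.6009 0.1289 0.0575] rect [615.1 133.9  47.   59.7] 70.3
all [188.5 251. ] 1280 med [0.3826 0.2526 0.0503] rect [378.3 243.6 100.3  90. ] 72.8
all [254.7 257.6] 1243 med [0.3552 0.086  0.1217] rect [373.2  91.2 109.   70.4] 22.5
all [394.4 257.7] 440 med [ 0.3674 -0.2506  0.0234] rect [ 368.  -250.    88.2   90.1] 43.5
blue [276.7 198.8] 82 med [0.5143 0.0376 0.0324] rect [515.6  38.2   8.2  60.5] 82.9
blue [310.4 203.1] 364 med [ 0.5009 -0.0473  0.0358] rect [368.8 -21.8  58.8 336.4] 82.8
blue [347.6 207.2] 116 med [ 0.4901 -0.137   0.0419] rect [358.7 -74.7  27.6 355. ] 65.0
```

View pics/crop.png

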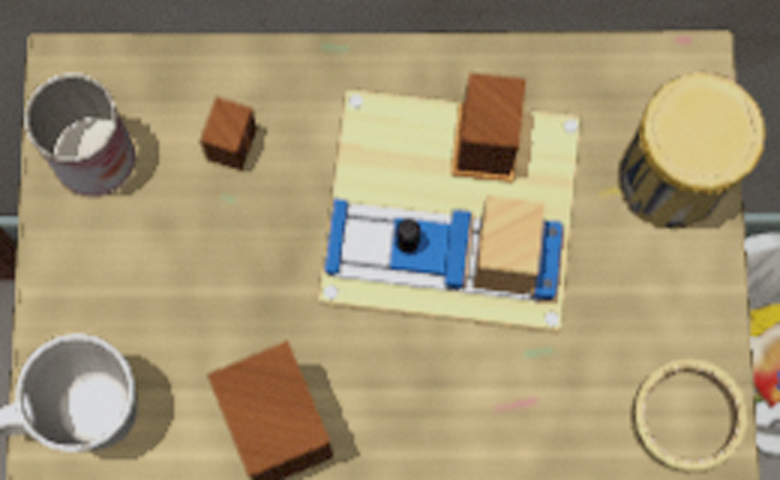

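Emit:
servo_tool --translation '[[0,0,0],[-0.0301,-0.041,0],[-0.0301,-0.041,0],[-0.0301,-0.041,0],[-0.0301,-0.041,0],[-0.0301,-0.041,0],[-0.0301,-0.041,0],[-0.0301,-0.041,0],[-0.0301,-0.041,0],[-0.0301,-0.041,0]]' --turn '[[0,0,-0.141],[0,0,0],[0,0,0],[0,0,0],[0,0,0],[0,0,0],[0,0,0],[0,0,0],[0,0,0],[0,0,0]]' --grip 0.5

```text
clock: 1.35
tool_pos: [0.3878, 0.2013, 0.2386]
eef_rot: [0.063, 0.998, -0.0, -0.0]
contact_force: [-0.0, 0.1, -0.5]
opening: 0.502
finger_force: 0.0
```

```bash
cat >> h.py <<'E'
from scipy.spatial.transform import Rotation as Rt
PSI=-0.1257; O=np.array([.504,-.0772,0]); V=np.array([[np.cos(PSI),-np.sin(PSI),0],[np.sin(PSI),np.cos(PSI),0],[0,0,1]])
def go(s,tv,tilt=0,ydir='y'):
    """tv: target TCP in vice frame; tool tilt about vice x; tool y along vice y or x. Prints shift (tool axes) and turn."""
    Rn=Rt.from_quat(s["eef_rot"]).as_matrix(); p=np.array(s["tool_pos"])
    B=np.array([[-1,0,0],[0,1,0],[0,0,-1.]]).T if ydir=='y' else np.array([[0,1,0],[1,0,0],[0,0,-1.]]).T
    Rtgt=V@Rt.from_rotvec([tilt,0,0]).as_matrix()@B
    t=O+V@np.array(tv)
    print("clk",round(float(s["clock"]),2),"vice tcp",np.round(V.T@(p-O),4),"shift",np.round(Rn.T@(t-p),4),"turn",np.round(Rt.from_matrix(Rn.T@Rtgt).as_rotvec(),4),"tool F",np.round(s["contact_force"],1),"op",round(float(s["opening"]),3),"ff",round(float(s["finger_force"]),1),"q",np.round(s["q"],2))
E
python3 - <<'E'
from h import *
from plant import r
go(r.get_state(),[0,.058,.239])
E
```

```text
clk 1.35 vice tcp [-0.1502  0.2617  0.2386] shift [-0.1502 -0.2037 -0.0004] turn [-0.     -0.0001  0.0001] tool F [-0.   0.1 -0.5] op 0.502 ff 0.0 q [-0.38  0.46 -0.3   2.1   0.23  0.61  0.6 ]
```

Emit:
servo_tool --translation '[[-0.03,-0.0407,0],[-0.03,-0.0407,0],[-0.03,-0.0407,0],[-0.03,-0.0407,0],[-0.03,-0.0407,0],[0,0,0.05],[0,0,0.05],[0,0,0.05],[0,0,0],[0,0,0]]' --turn '[[0,0,0],[0,0,0],[0,0,0],[0,0,0],[0,0,0],[0,0,0],[0,0,0],[0,0,0],[0,0,0],[0,0,0]]'

```text
clock: 2.6
tool_pos: [0.5112, -0.0177, 0.0899]
eef_rot: [0.063, 0.998, 0.0, 0.001]
contact_force: [-0.3, 0.2, 0.2]
opening: 0.499
finger_force: 0.0
```

```bash
python3 - <<'E'
from h import *
from plant import r,optics
go(r.get_state(),[0,.058,.051])
d=optics.snapshot("wrist"); np.savez("w.npz",**d); cv2.imwrite("pics/w1.png",d["img"][:,:,::-1])
P=cloud(d); Q=(P-O)@V; m=(Q[...,2]>.079)&(Q[...,2]<.085)&(abs(Q[...,0])<.03)&(abs(Q[...,1]-.058)<.025)
if m.any(): print(Q[m].min(0),Q[m].max(0),m.sum())
m=(Q[...,2]>.1)&(Q[...,2]<.108)&(abs(Q[...,0])<.05)&(abs(Q[...,1]+.025)<.04)
if m.any(): print(np.percentile(Q[m],[1,99],axis=0),rect(Q[m]))
E
```

```text
clk 2.6 vice tcp [-0.0003  0.0599  0.0899] shift [-0.0003 -0.0019  0.0389] turn [ 0.0003  0.0013 -0.    ] tool F [-0.3  0.2  0.2] op 0.499 ff 0.0 q [ 0.06  0.79 -0.19  2.02  0.39  0.36  1.01]
[-0.00997775  0.04615356  0.07900755] [0.00876496 0.06503825 0.08333943] 1005
[[-0.02972723 -0.04810597  0.10061209]
 [-0.00205697 -0.00214113  0.10517528]] ((-14.108036994934082, -25.308719635009766), (47.58797073364258, 31.623003005981445), 89.47821044921875)
```

Emit:
servo_tool --translation '[[0,-0.004,0.02],[0,0,0.019],[0,0,0]]' --turn '[[0,0,0],[0,0,0],[0,0,0]]'

```text
clock: 3.02
tool_pos: [0.5106, -0.0219, 0.0508]
eef_rot: [0.063, 0.998, 0.0, 0.001]
contact_force: [-0.8, -0.3, -0.2]
opening: 0.498
finger_force: 0.0
```

Emit:
servo_tool --translation '[[0,0,0],[0,0,0],[0,0,0],[0,0,0]]' --turn '[[0,0,0],[0,0,0],[0,0,0],[0,0,0]]' --grip 0 --grip_force 20

```text
clock: 3.52
tool_pos: [0.5107, -0.0217, 0.0505]
eef_rot: [0.063, 0.998, 0.0, 0.001]
contact_force: [-0.6, 0.7, 6.9]
opening: 0.23
finger_force: 20.0
```

Emit:
servo_tool --translation '[[0,0.013,0],[0,0.013,0],[0,0.013,0],[0,0.011,0],[0,0,0]]' --turn '[[0,0,0],[0,0,0],[0,0,0],[0,0,0],[0,0,0]]'

```text
clock: 4.15
tool_pos: [0.5169, 0.028, 0.0505]
eef_rot: [0.063, 0.998, -0.0, 0.001]
contact_force: [-0.7, 0.7, 6.1]
opening: 0.226
finger_force: 20.0
```

Emit:
servo_tool --translation '[[0,0,0],[0,0,0],[0,0,0]]' --turn '[[0,0,0],[0,0,0],[0,0,0]]' --grip 0.5

```text
clock: 4.53
tool_pos: [0.5161, 0.0277, 0.0496]
eef_rot: [0.063, 0.998, 0.0, -0.0]
contact_force: [0.1, 0.2, -0.8]
opening: 0.502
finger_force: 0.0
```

```bash
python3 - <<'E'
from h import *
from plant import r,optics
go(r.get_state(),[0,.1,.2])
E
```

```text
clk 4.53 vice tcp [-0.0011  0.1056  0.0496] shift [-0.0011 -0.0056 -0.1504] turn [ 0.     -0.0004 -0.0003] tool F [ 0.1  0.2 -0.8] op 0.502 ff 0.0 q [-0.06  0.87 -0.13  2.02  0.38  0.27  0.93]
```

Emit:
servo_tool --translation '[[0,0,-0.05],[0,0,-0.02],[0,0,-0.02],[0,0,-0.02],[0,0,-0.02],[0,0,-0.02],[0,0,-0.02],[0,0,-0.02],[0,0,-0.02],[0,0,0]]' --turn '[[0,0,0],[0,0,-0.1745],[0,0,-0.1745],[0,0,-0.1745],[0,0,-0.1745],[0,0,-0.1745],[0,0,-0.1745],[0,0,-0.1745],[0,0,-0.1745],[0,0,-0.1745]]' --grip 0.85

```text
clock: 5.78
tool_pos: [0.5169, 0.0278, 0.261]
eef_rot: [-0.663, 0.749, -0.001, 0.001]
contact_force: [0.2, -0.0, 0.5]
opening: 0.851
finger_force: 0.0
```

```bash
sed -i "s/np.array(\[\[0,1,0\],\[1,0,0\],\[0,0,-1.\]\]).T/np.array([[0,-1,0],[-1,0,0],[0,0,-1.]]).T/" h.py; python3 - <<'E'
from h import *
from plant import r,optics
go(r.get_state(),[0,.027,.155],np.radians(-40),'x')
E
```

```text
clk 5.78 vice tcp [-0.0004  0.1058  0.261 ] shift [0.0789 0.0003 0.1059] turn [-0.004   0.6986  0.0038] tool F [ 0.2 -0.   0.5] op 0.851 ff 0.0 q [ 0.36  0.62 -0.83  1.84  0.57  0.93  2.29]
```

Emit:
servo_tool --translation '[[0,0,0],[0,0,0],[0,0,0],[0,0,0],[0,0,0]]' --turn '[[0,0.1745,0],[0,0.1745,0],[0,0.1745,0],[0,0.1745,0],[0,0,0]]'

```text
clock: 6.4
tool_pos: [0.5157, 0.0311, 0.2577]
eef_rot: [-0.624, 0.703, -0.225, -0.257]
contact_force: [-0.2, -0.8, 1.4]
opening: 0.852
finger_force: 0.0
```

```bash
python3 - <<'E'
from h import *
from plant import r,optics
go(r.get_state(),[0,.027,.155],np.radians(-40),'x')
E
```

```text
clk 6.4 vice tcp [-0.0019  0.109   0.2577] shift [-0.003  -0.0019  0.1314] turn [-0.0007  0.0016  0.0068] tool F [-0.2 -0.8  1.4] op 0.852 ff 0.0 q [-0.19  0.76 -0.53  1.71  0.81  1.45  1.93]
```

Emit:
servo_tool --translation '[[-0.003,-0.002,0.04],[0,0,0.04],[0,0,0.04],[0,0,0.04],[0,0,0.02],[0,0,0]]' --turn '[[0,0,0.007],[0,0,0],[0,0,0],[0,0,0],[0,0,0],[0,0,0]]'

```text
clock: 7.15
tool_pos: [0.5034, -0.0866, 0.1199]
eef_rot: [-0.618, 0.708, -0.226, -0.256]
contact_force: [-0.8, -0.7, -0.2]
opening: 0.847
finger_force: 0.0
```

```bash
python3 - <<'E'
from h import *
from plant import r,optics
go(r.get_state(),[-.001,-.0372,.0785],np.radians(-40),'x')
d=optics.snapshot("scene"); img=d["img"]
cv2.imwrite("pics/s2.png",cv2.resize(img[130:270,200:410],None,fx=3.5,fy=3.5,interpolation=cv2.INTER_CUBIC)[:,:,::-1])
E
```

```text
clk 7.15 vice tcp [ 0.0006 -0.0094  0.1199] shift [-0.0053  0.0015  0.0496] turn [ 0.0028  0.0003 -0.0091] tool F [-0.8 -0.7 -0.2] op 0.847 ff 0.0 q [-0.06  0.93 -0.43  1.93  1.07  1.15  1.73]
```

View pics/s2.png

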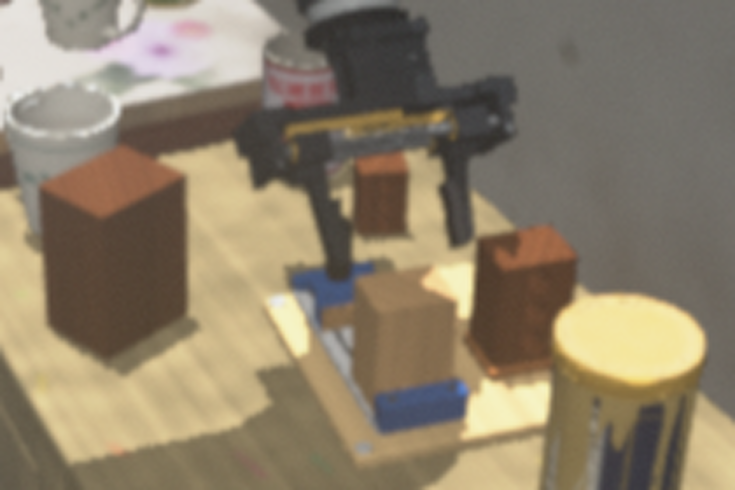

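The fingers (crop px (335,270) and (460,240)) are lined up to straddle the pale block at (405,330), and the body is clear of the dark block at (525,300). I go ahead with the grasp.

Emit:
servo_tool --translation '[[-0.005,0.0015,0.015],[0,0,0.02],[0,0,0.0145],[0,0,0]]' --turn '[[0,0,-0.007],[0,0,0],[0,0,0],[0,0,0]]'

```text
clock: 7.7
tool_pos: [0.4985, -0.1131, 0.0782]
eef_rot: [-0.621, 0.705, -0.226, -0.257]
contact_force: [0.8, 0.2, 0.9]
opening: 0.849
finger_force: 0.0
```

Emit:
servo_tool --translation '[[0,0,0],[0,0,0],[0,0,0],[0,0,0]]' --turn '[[0,0,0],[0,0,0],[0,0,0],[0,0,0]]' --grip 0 --grip_force 40

```text
clock: 8.2
tool_pos: [0.4992, -0.112, 0.0791]
eef_rot: [-0.621, 0.705, -0.226, -0.256]
contact_force: [-0.5, 1.9, 3.6]
opening: 0.653
finger_force: 40.0
```

```bash
python3 - <<'E'
from h import *
from plant import r,optics
go(r.get_state(),[0,-.03,.22],np.radians(-40),'x')
E
```

```text
clk 8.2 vice tcp [-0.0004 -0.0351  0.0791] shift [ 0.0866 -0.0005 -0.1113] turn [-0.0005  0.0007 -0.0002] tool F [-0.5  1.9  3.6] op 0.653 ff 40.0 q [-0.03  0.99 -0.4   1.96  1.16  1.09  1.67]
```

Emit:
servo_tool --translation '[[0.0145,0,-0.0185],[0.024,0,-0.031],[0.024,0,-0.031],[0.024,0,-0.031],[0,0,0],[0,0,0],[0,0,0],[0,0,0],[0,0,0]]' --turn '[[0,0,0],[0,0,0],[0,0,0],[0,0,0],[0,-0.14,0],[0,-0.14,0],[0,-0.14,0],[0,-0.14,0],[0,0,0]]'

```text
clock: 9.32
tool_pos: [0.4985, -0.1114, 0.2195]
eef_rot: [-0.657, 0.751, -0.046, -0.053]
contact_force: [-0.2, -0.3, -2.3]
opening: 0.654
finger_force: 40.0
```

```bash
python3 - <<'E'
from h import *
from plant import r,optics
go(r.get_state(),[0,-.0045,.22],np.radians(30),'x')
E
```

```text
clk 9.32 vice tcp [-0.0011 -0.0346  0.2195] shift [-0.0298 -0.0009 -0.0047] turn [-0.0007 -0.6644 -0.0082] tool F [-0.2 -0.3 -2.3] op 0.654 ff 40.0 q [ 0.47  0.65 -0.7   1.92  0.72  0.88  2.36]
```

Emit:
servo_tool --translation '[[0,0,0],[0,0,0],[0,0,0]]' --turn '[[0,-0.12,0],[0,-0.12,0],[0,0,0]]'

```text
clock: 9.7
tool_pos: [0.4988, -0.1087, 0.2185]
eef_rot: [-0.659, 0.75, 0.034, 0.036]
contact_force: [0.1, -0.8, -1.4]
opening: 0.656
finger_force: 40.0
```

```bash
python3 - <<'E'
from h import *
from plant import r,optics
go(r.get_state(),[0,-.0045,.22],np.radians(30),'x')
E
```

```text
clk 9.7 vice tcp [-0.0013 -0.0319  0.2185] shift [-0.0274 -0.0012  0.0012] turn [ 0.0021 -0.424  -0.0042] tool F [ 0.1 -0.8 -1.4] op 0.656 ff 40.0 q [ 0.69  0.69 -0.85  1.9   0.57  0.81  2.58]
```

The last joint is close to its limit (2.58 of 2.66) with this grasp. I'll set the block back upright on the bed, a bit further out, and regrasp it with the gripper turned half round.

Emit:
servo_tool --translation '[[0,0,0],[0,0,0],[0,0,0],[0,0,0],[0,0,0],[0,0,0]]' --turn '[[0,0.16,0],[0,0.16,0],[0,0.16,0],[0,0.16,0],[0,0.16,0],[0,0,0]]'

```text
clock: 10.45
tool_pos: [0.5011, -0.1005, 0.2184]
eef_rot: [-0.626, 0.701, -0.227, -0.254]
contact_force: [-0.8, 0.1, -2.4]
opening: 0.652
finger_force: 40.0
```

```bash
python3 - <<'E'
from h import *
from plant import r,optics
s=r.get_state()
go(s,[0,.005,.13],np.radians(-40),'x')
go(s,[0,.005,.08],np.radians(-40),'x')
E
```

```text
clk 10.45 vice tcp [ 1.000e-04 -2.350e-02  2.184e-01] shift [-0.0785 -0.0003  0.0496] turn [-0.0074  0.0024  0.0093] tool F [-0.8  0.1 -2.4] op 0.652 ff 40.0 q [-0.03  0.74 -0.43  1.92  0.96  1.21  1.94]
clk 10.45 vice tcp [ 1.000e-04 -2.350e-02  2.184e-01] shift [-0.1106 -0.0003  0.088 ] turn [-0.0074  0.0024  0.0093] tool F [-0.8  0.1 -2.4] op 0.652 ff 40.0 q [-0.03  0.74 -0.43  1.92  0.96  1.21  1.94]
```

Emit:
servo_tool --translation '[[-0.026,0,0.0165],[-0.026,0,0.0165],[-0.026,0,0.0165],[0,0,0]]' --turn '[[-0.007,0.002,0.009],[0,0,0],[0,0,0],[0,0,0]]'

```text
clock: 10.95
tool_pos: [0.5031, -0.0792, 0.131]
eef_rot: [-0.618, 0.708, -0.225, -0.258]
contact_force: [0.1, -0.5, -1.4]
opening: 0.658
finger_force: 40.0
```

```bash
python3 - <<'E'
from h import *
from plant import r,optics
s=r.get_state()
go(s,[0,.005,.08],np.radians(-40),'x')
E
```

```text
clk 10.95 vice tcp [-0.0006 -0.0021  0.131 ] shift [-0.0382 -0.0006  0.0345] turn [ 0.0077 -0.0005 -0.0076] tool F [ 0.1 -0.5 -1.4] op 0.658 ff 40.0 q [-0.09  0.9  -0.4   1.92  1.02  1.14  1.77]
```

Emit:
servo_tool --translation '[[-0.014,0,0.013],[-0.014,0,0.013],[-0.01,0,0.0085],[0,0,0],[0,0,0]]' --turn '[[0.004,0,-0.004],[0,0,0],[0,0,0],[0,0,0],[0,0,0]]'

```text
clock: 11.58
tool_pos: [0.5044, -0.0727, 0.0808]
eef_rot: [-0.619, 0.707, -0.226, -0.257]
contact_force: [-0.2, -0.5, -1.3]
opening: 0.654
finger_force: 40.0
```

```bash
python3 - <<'E'
from h import *
from plant import r,optics
s=r.get_state()
go(s,[0,.005,.08],np.radians(-40),'x')
E
```

```text
clk 11.57 vice tcp [-0.0001  0.0045  0.0808] shift [-0.0009 -0.0001  0.0003] turn [ 0.0033 -0.0015 -0.0053] tool F [-0.2 -0.5 -1.3] op 0.654 ff 40.0 q [-0.11  0.99 -0.38  1.92  1.08  1.1   1.69]
```

Emit:
servo_tool --translation '[[-0.0013,0,0.0015],[0,0,0]]' --turn '[[0,0,0],[0,0,0]]'

```text
clock: 11.82
tool_pos: [0.5046, -0.0729, 0.0791]
eef_rot: [-0.619, 0.707, -0.226, -0.257]
contact_force: [0.3, 0.7, -0.9]
opening: 0.654
finger_force: 40.0
```

Emit:
servo_tool --translation '[[0,0,0],[0,0,0],[0,0,0],[0,0,-0.02],[0,0,-0.04],[0,0,-0.05],[0,0,-0.05]]' --turn '[[0,0,0],[0,0,0],[0,0,0],[0,0,0],[0,0,0],[0,0,0],[0,0,0]]' --grip 0.85

```text
clock: 12.7
tool_pos: [0.5177, 0.0315, 0.2033]
eef_rot: [-0.619, 0.707, -0.226, -0.257]
contact_force: [1.1, -0.5, -0.3]
opening: 0.853
finger_force: 0.0
```

Emit:
servo_tool --translation '[[0,0,0],[0,0,0],[0,0,0],[0,0,0],[0,0,0],[0,0,0],[0,0,0],[0,0,0],[0,0,0],[0,0,0]]' --turn '[[0,0,-0.1745],[0,0,-0.1745],[0,0,-0.1745],[0,0,-0.1745],[0,0,-0.1745],[0,0,-0.1745],[0,0,-0.1745],[0,0,-0.1745],[0,0,-0.1745],[0,0,0]]'

```text
clock: 13.95
tool_pos: [0.4571, 0.044, 0.1779]
eef_rot: [0.926, -0.123, 0.006, 0.357]
contact_force: [0.7, -0.1, 0.3]
opening: 0.847
finger_force: 0.0
```

```bash
sed -i "s/np.array(\[\[0,-1,0\],\[-1,0,0\],\[0,0,-1.\]\]).T/np.array([[0,1,0],[1,0,0],[0,0,-1.]]).T/" h.py; python3 - <<'E'
from h import *
from plant import r,optics
s=r.get_state()
go(s,[0,.09,.2],np.radians(-50),'x')
d=optics.snapshot("top"); Q=(cloud(d)-O)@V
m=(Q[...,2]>.095)&(Q[...,2]<.112)&(abs(Q[...,0])<.045)&(abs(Q[...,1]-.01)<.04)
print(m.sum()); 
if m.any(): print(rect(Q[m]))
cv2.imwrite("pics/t3.png",d["img"][:,:,::-1])
E
```

```text
clk 13.95 vice tcp [-0.0618  0.1144  0.1779] shift [0.0658 0.0239 0.0002] turn [-0.1163 -0.1112 -1.7091] tool F [ 0.7 -0.1  0.3] op 0.847 ff 0.0 q [ 0.1   1.28 -1.47  1.88  1.1   2.09  2.65]
0
```

View pics/t3.png

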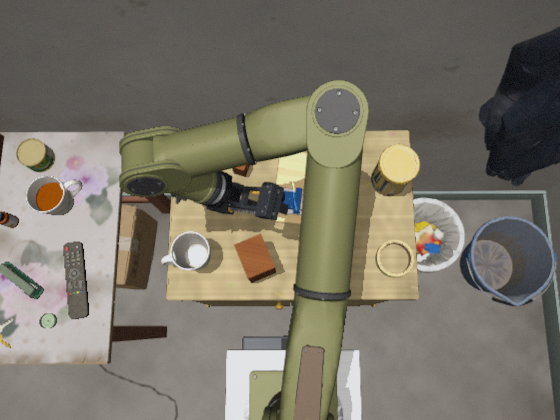

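Turning about minus tool z drives q7 up to its limit, so I turn the other way.

Emit:
servo_tool --translation '[[0,0,0],[0,0,0],[0,0,0],[0,0,0],[0,0,0],[0,0,0],[0,0,0],[0,0,0],[0,0,0],[0,0,0]]' --turn '[[0,0,0.1745],[0,0,0.1745],[0,0,0.1745],[0,0,0.1745],[0,0,0.1745],[0,0,0.1745],[0,0,0.1745],[0,0,0.1745],[0,0,0.1745],[0,0,0.1745]]'

```text
clock: 15.25
tool_pos: [0.4595, 0.0449, 0.1803]
eef_rot: [-0.496, 0.792, -0.278, -0.221]
contact_force: [0.3, -0.2, -0.0]
opening: 0.848
finger_force: 0.0
```

```bash
python3 - <<'E'
from h import *
from plant import r,optics
s=r.get_state()
go(s,[0,.09,.2],np.radians(-50),'x')
E
```

```text
clk 15.25 vice tcp [-0.0594  0.1155  0.1803] shift [ 0.0112 -0.0666  0.0027] turn [ 0.2062 -0.0218  2.8035] tool F [ 0.3 -0.2 -0. ] op 0.848 ff 0.0 q [ 0.02  1.08 -1.15  1.88  1.04  1.78  1.06]
```

Emit:
servo_tool --translation '[[0,0,0],[0,0,0],[0,0,0],[0,0,0],[0,0,0],[0,0,0],[0,0,0],[0,0,0],[0,0,0],[0,0,0]]' --turn '[[0.013,-0.0014,0.175],[0.013,-0.0014,0.175],[0.013,-0.0014,0.175],[0.013,-0.0014,0.175],[0.013,-0.0014,0.175],[0.013,-0.0014,0.175],[0.013,-0.0014,0.175],[0.013,-0.0014,0.175],[0.013,-0.0014,0.175],[0.013,-0.0014,0.175]]'

```text
clock: 16.5
tool_pos: [0.4596, 0.0453, 0.1801]
eef_rot: [0.276, 0.872, -0.389, 0.106]
contact_force: [0.2, -0.7, 0.4]
opening: 0.85
finger_force: 0.0
```

Emit:
servo_tool --translation '[[0,0,0],[0,0,0],[0,0,0],[0,0,0],[0,0,0],[0,0,0],[0,0,0]]' --turn '[[0.013,-0.0014,0.175],[0.013,-0.0014,0.175],[0.013,-0.0014,0.175],[0.013,-0.0014,0.175],[0.013,-0.0014,0.175],[0.013,-0.0014,0.175],[0,0,0]]'

```text
clock: 17.38
tool_pos: [0.4596, 0.0453, 0.1798]
eef_rot: [0.676, 0.604, -0.318, 0.279]
contact_force: [-0.8, -0.2, 0.2]
opening: 0.851
finger_force: 0.0
```

```bash
python3 - <<'E'
from h import *
from plant import r,optics
s=r.get_state()
go(s,[0,.09,.2],np.radians(-50),'x')
E
```

```text
clk 17.38 vice tcp [-0.0594  0.116   0.1798] shift [-0.0328  0.059   0.0071] turn [0.0024 0.0006 0.0118] tool F [-0.8 -0.2  0.2] op 0.851 ff 0.0 q [-0.31  0.93 -0.55  1.84  0.87  1.48 -1.52]
```

```bash
python3 - <<'E'
from h import *
from plant import r,optics
s=r.get_state()
go(s,[0,.092,.147],np.radians(-50),'x')
E
```

```text
clk 17.38 vice tcp [-0.0594  0.116   0.1798] shift [0.0091 0.0595 0.0396] turn [0.0024 0.0006 0.0118] tool F [-0.8 -0.2  0.2] op 0.851 ff 0.0 q [-0.31  0.93 -0.55  1.84  0.87  1.48 -1.52]
```

Emit:
servo_tool --translation '[[0.0045,0.03,0.02],[0.0045,0.0295,0.02],[0,0,0],[0,0,0]]' --turn '[[0,0,0.012],[0,0,0],[0,0,0],[0,0,0]]'

```text
clock: 17.88
tool_pos: [0.5139, 0.013, 0.1461]
eef_rot: [0.679, 0.6, -0.318, 0.279]
contact_force: [0.2, 1.0, 0.5]
opening: 0.847
finger_force: 0.0
```

```bash
python3 - <<'E'
from h import *
from plant import r,optics
s=r.get_state()
go(s,[0,.0004,.070],np.radians(-50),'x')
d=optics.snapshot("wrist"); Q=(cloud(d)-O)@V
m=(Q[...,2]>.098)&(Q[...,2]<.11)&(abs(Q[...,0])<.04)&(abs(Q[...,1]-.01)<.04)
print(m.sum()); 
if m.any(): print(rect(Q[m]))
cv2.imwrite("pics/w3.png",d["img"][:,:,::-1])
E
```

```text
clk 17.88 vice tcp [-0.0015  0.0908  0.1461] shift [0.0004 0.0015 0.1182] turn [0.0001 0.0015 0.003 ] tool F [0.2 1.  0.5] op 0.847 ff 0.0 q [-0.24  1.   -0.5   1.74  0.96  1.47 -1.44]
2322
((1.6741199493408203, 14.459024429321289), (47.325721740722656, 58.093528747558594), 89.60558319091797)
```

View pics/w3.png

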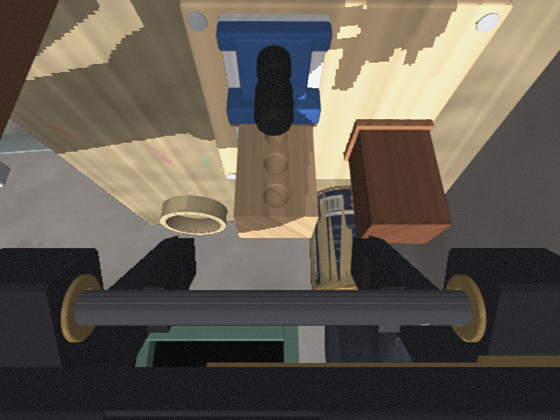

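The block stands upright at vice y ≈ +14.5 mm. Its holes (px (275,135–195)) face the moving jaw, as wanted, so I grasp it.

Emit:
servo_tool --translation '[[0,0.002,0.025],[0,0,0.03],[0,0,0.03],[0,0,0.02],[0,0,0.013],[0,0,0]]' --turn '[[0,0,0.003],[0,0,0],[0,0,0],[0,0,0],[0,0,0],[0,0,0]]'

```text
clock: 18.68
tool_pos: [0.5043, -0.0787, 0.0697]
eef_rot: [0.68, 0.598, -0.318, 0.28]
contact_force: [0.7, 0.1, 0.8]
opening: 0.853
finger_force: 0.0
```

Emit:
servo_tool --translation '[[0,0,0],[0,0,0],[0,0,0],[0,0,0]]' --turn '[[0,0,0],[0,0,0],[0,0,0],[0,0,0]]' --grip 0 --grip_force 40

```text
clock: 19.18
tool_pos: [0.505, -0.0772, 0.0703]
eef_rot: [0.68, 0.599, -0.317, 0.281]
contact_force: [0.1, 2.5, 3.8]
opening: 0.653
finger_force: 40.0
```

```bash
python3 - <<'E'
from h import *
from plant import r,optics
s=r.get_state()
go(s,[0,0,.21],np.radians(-50),'x')
E
```

```text
clk 19.18 vice tcp [0.001  0.0001 0.0703] shift [-0.1073 -0.0008 -0.0895] turn [ 0.0008  0.002  -0.002 ] tool F [0.1 2.5 3.8] op 0.653 ff 40.0 q [-0.14  1.1  -0.44  1.86  1.13  1.31 -1.55]
```

Emit:
servo_tool --translation '[[-0.015,0,-0.0125],[-0.031,0,-0.026],[-0.031,0,-0.026],[-0.031,0,-0.026],[0,0,0],[0,0,0],[0,0,0],[0,0,0],[0,0,0],[0,0,0]]' --turn '[[0,0,0],[0,0,0],[0,0,0],[0,0,0],[0,0.14,0],[0,0.14,0],[0,0.14,0],[0,0.14,0],[0,0.14,0],[0,0.14,0]]'

```text
clock: 20.42
tool_pos: [0.5038, -0.0786, 0.2121]
eef_rot: [0.75, 0.661, -0.012, 0.012]
contact_force: [0.7, 0.0, -2.3]
opening: 0.656
finger_force: 40.0
```

```bash
python3 - <<'E'
from h import *
from plant import r,optics
s=r.get_state()
go(s,[0,0,.19],np.radians(30),'x')
E
```

```text
clk 20.43 vice tcp [-0.     -0.0014  0.2121] shift [ 0.0022 -0.      0.0221] turn [ 0.0024  0.5576 -0.0007] tool F [ 0.7  0.  -2.3] op 0.656 ff 40.0 q [ 0.55  0.7  -0.85  1.92  0.73  0.87 -0.82]
```

Emit:
servo_tool --translation '[[0,0,0],[0,0,0],[0,0,0],[0,0,0],[0,0,0]]' --turn '[[0,0.14,0],[0,0.14,0],[0,0.14,0],[0,0.138,0],[0,0,0]]'

```text
clock: 21.05
tool_pos: [0.5028, -0.0814, 0.2087]
eef_rot: [0.727, 0.636, 0.192, -0.171]
contact_force: [-0.5, -0.6, -2.5]
opening: 0.656
finger_force: 40.0
```

```bash
python3 - <<'E'
from h import *
from plant import r,optics
s=r.get_state()
go(s,[0,0,.19],np.radians(30),'x')
E
```

```text
clk 21.05 vice tcp [-0.0007 -0.0043  0.2087] shift [-0.0055  0.0007  0.0183] turn [ 0.0002  0.0029 -0.0081] tool F [-0.5 -0.6 -2.5] op 0.656 ff 40.0 q [ 1.    0.95 -1.17  1.87  0.46  0.79 -0.39]
```

```bash
python3 - <<'E'
from h import *
from plant import r,optics
s=r.get_state()
go(s,[0,.0015,.0685],np.radians(30),'x')
go(s,[0,.0015,.0385],np.radians(30),'x')
E
```

```text
clk 21.05 vice tcp [-0.0007 -0.0043  0.2087] shift [-0.0646  0.0012  0.1245] turn [ 0.0002  0.0029 -0.0081] tool F [-0.5 -0.6 -2.5] op 0.656 ff 40.0 q [ 1.    0.95 -1.17  1.87  0.46  0.79 -0.39]
clk 21.05 vice tcp [-0.0007 -0.0043  0.2087] shift [-0.0796  0.0013  0.1505] turn [ 0.0002  0.0029 -0.0081] tool F [-0.5 -0.6 -2.5] op 0.656 ff 40.0 q [ 1.    0.95 -1.17  1.87  0.46  0.79 -0.39]
```

Emit:
servo_tool --translation '[[-0.0162,0.0003,0.0311],[-0.0162,0.0003,0.0311],[-0.0162,0.0003,0.0311],[-0.0162,0.0003,0.0311],[0,0,0]]' --turn '[[0,0.003,-0.008],[0,0,0],[0,0,0],[0,0,0],[0,0,0]]'

```text
clock: 21.68
tool_pos: [0.5056, -0.0709, 0.0701]
eef_rot: [0.722, 0.642, 0.193, -0.171]
contact_force: [0.2, 0.2, -1.5]
opening: 0.657
finger_force: 40.0
```

```bash
python3 - <<'E'
from h import *
from plant import r,optics
s=r.get_state()
go(s,[0,.0015,.0385],np.radians(30),'x')
d=optics.snapshot("scene"); img=d["img"]
cv2.imwrite("pics/s4.png",cv2.resize(img[100:290,180:430],None,fx=3,fy=3,interpolation=cv2.INTER_CUBIC)[:,:,::-1])
E
```

```text
clk 21.68 vice tcp [0.0008 0.0065 0.0701] shift [-0.02   -0.0009  0.0249] turn [-0.0031  0.0015  0.0089] tool F [ 0.2  0.2 -1.5] op 0.657 ff 40.0 q [ 0.89  1.12 -0.97  1.93  0.66  0.55 -0.43]
```

View pics/s4.png

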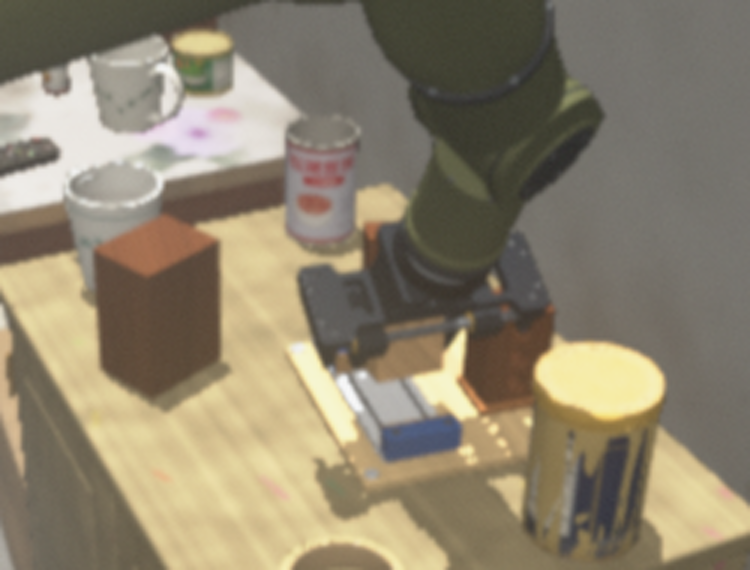

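Emit:
servo_tool --translation '[[-0.0043,-0.001,-0.0025],[-0.0055,0,0.0095],[-0.0055,0,0.0095],[-0.0035,0,0.006],[0,0,0],[0,0,0]]' --turn '[[-0.002,0,0.006],[0,0,0],[0,0,0],[0,0,0],[0,0,0],[0,0,0]]'

```text
clock: 22.48
tool_pos: [0.5057, -0.0768, 0.0424]
eef_rot: [0.724, 0.639, 0.197, -0.17]
contact_force: [-4.0, -3.3, 6.5]
opening: 0.652
finger_force: 40.0
```

```bash
python3 - <<'E'
from h import *
from plant import r,optics
s=r.get_state()
go(s,[0,.0015,.0385],np.radians(30),'x')
E
```

```text
clk 22.48 vice tcp [0.0017 0.0007 0.0424] shift [-0.0012 -0.0017  0.0038] turn [ 0.0048 -0.0019  0.0017] tool F [-4.  -3.3  6.5] op 0.652 ff 40.0 q [ 0.89  1.16 -0.93  1.93  0.69  0.5  -0.43]
```

Emit:
servo_tool --translation '[[0,0,0],[0,0,0],[0,0,0],[0,0,0]]' --turn '[[0,0,0],[0,0,0],[0,0,0],[0,0,0]]' --grip 0.9

```text
clock: 22.98
tool_pos: [0.5059, -0.0766, 0.0426]
eef_rot: [0.724, 0.639, 0.197, -0.17]
contact_force: [-4.0, -2.1, 7.2]
opening: 0.903
finger_force: 0.0
```

Emit:
servo_tool --translation '[[0.02,0,-0.035],[0.025,0,-0.043],[0.025,0,-0.043],[0.02,0,-0.035],[0,0,0]]' --turn '[[0,0,0],[0,0,0],[0,0,0],[0,0,0],[0,0,0]]'

```text
clock: 23.6
tool_pos: [0.5067, -0.0763, 0.225]
eef_rot: [0.724, 0.639, 0.198, -0.168]
contact_force: [0.7, 0.0, -0.8]
opening: 0.897
finger_force: 0.0
```

```bash
python3 - <<'E'
from h import *
from plant import r,optics
s=r.get_state()
go(s,[0,.106,.2],0,'x')
for n in ["wrist","scene"]:
    d=optics.snapshot(n); Q=(cloud(d)-O)@V
    m=(abs(Q[...,0])<.036)&(Q[...,1]>-.049)&(Q[...,1]<.05)&(Q[...,2]>.055)&(Q[...,2]<.08)
    print(n,m.sum())
    if m.sum()>20: print(rect(Q[m]),np.percentile(Q[m][:,2],[2,50,98]))
    if n=="scene": cv2.imwrite("pics/s5.png",cv2.resize(d["img"][130:290,220:420],None,fx=3.5,fy=3.5,interpolation=cv2.INTER_CUBIC)[:,:,::-1])
E
```

```text
clk 23.6 vice tcp [0.0025 0.0012 0.225 ] shift [ 0.0781 -0.0029  0.0742] turn [ 0.01   -0.5257  0.0017] tool F [ 0.7  0.  -0.8] op 0.897 ff 0.0 q [ 1.    0.93 -1.19  1.86  0.45  0.81 -0.39]
wrist 3628
((4.062618255615234, 17.33725357055664), (65.01318359375, 58.09497833251953), 89.94475555419922) [0.06385282 0.06571369 0.06718787]
scene 519
((3.5827274322509766, 5.972465515136719), (59.946868896484375, 87.6586685180664), 0.23246149718761444) [0.05575952 0.06293571 0.06609175]
```

View pics/s5.png

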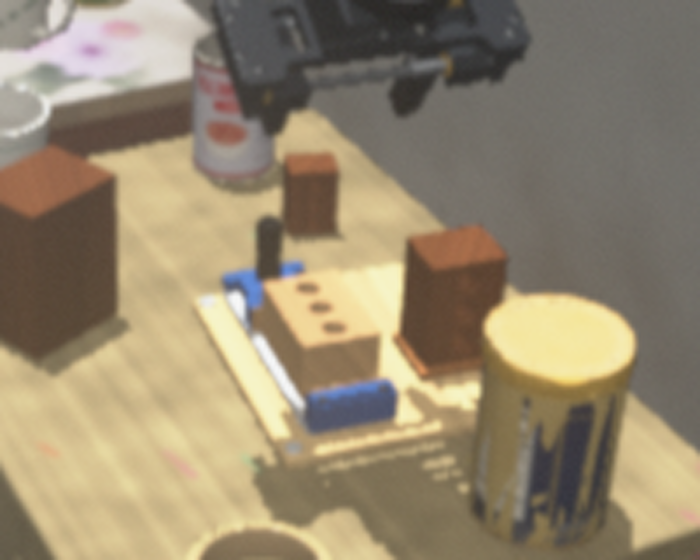

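The block lies flat with its holes up (px (308–335, 288–327)) and the dark block is on its pad. A force reading stayed on after the release, so I'll check that the dark block hasn't moved. First I move to the knob.

Emit:
servo_tool --translation '[[0,0,0],[0,0,0],[0,0,0],[0,0,0],[0,0,0]]' --turn '[[0.01,-0.13,0],[0,-0.13,0],[0,-0.13,0],[0,-0.136,0],[0,0,0]]' --grip 0.5

```text
clock: 24.32
tool_pos: [0.5049, -0.0735, 0.2218]
eef_rot: [0.746, 0.665, -0.002, -0.002]
contact_force: [0.5, -0.3, 0.4]
opening: 0.502
finger_force: 0.0
```

```bash
python3 - <<'E'
from h import *
from plant import r,optics
s=r.get_state()
go(s,[0,.106,.11],0,'x')
E
```

```text
clk 24.32 vice tcp [0.0004 0.0038 0.2218] shift [0.1022 0.0013 0.1118] turn [-0.0054 -0.0003  0.011 ] tool F [ 0.5 -0.3  0.4] op 0.502 ff 0.0 q [ 0.57  0.69 -0.87  1.9   0.68  0.88 -0.76]
```

Emit:
servo_tool --translation '[[0.035,0,0],[0.035,0,0],[0.032,0,0.03],[0,0,0.041],[0,0,0.041],[0,0,0]]' --turn '[[-0.005,0,0.011],[0,0,0],[0,0,0],[0,0,0],[0,0,0],[0,0,0]]'

```text
clock: 25.08
tool_pos: [0.5153, 0.0217, 0.1065]
eef_rot: [0.753, 0.658, -0.004, -0.002]
contact_force: [0.5, -0.7, 0.1]
opening: 0.501
finger_force: 0.0
```

```bash
python3 - <<'E'
from h import *
from plant import r,optics
s=r.get_state()
go(s,[0,.106,.051],0,'x')
d=optics.snapshot("wrist"); Q=(cloud(d)-O)@V
m=(Q[...,2]>.079)&(Q[...,2]<.085)&(abs(Q[...,0])<.02)&(abs(Q[...,1]-.106)<.02)
print(m.sum()); 
if m.sum(): print("knob",Q[m].min(0),Q[m].max(0))
d=optics.snapshot("top"); Q=(cloud(d)-O)@V
m=(Q[...,2]>.095)&(Q[...,2]<.115)&(abs(Q[...,0]-.1)<.06)&(abs(Q[...,1])<.05)
print("dark",m.sum(),rect(Q[m]) if m.sum() else 0)
d0=load("top"); Q=(cloud(d0)-O)@V
m=(Q[...,2]>.095)&(Q[...,2]<.115)&(abs(Q[...,0]-.1)<.06)&(abs(Q[...,1])<.05)
print("dark0",m.sum(),rect(Q[m]))
E
```

```text
clk 25.07 vice tcp [-0.0012  0.0995  0.1065] shift [0.0066 0.0016 0.0555] turn [-0.0084  0.0023 -0.0097] tool F [ 0.5 -0.7  0.1] op 0.501 ff 0.0 q [ 0.27  0.85 -0.69  1.98  0.89  0.66 -1.14]
857
knob [-0.00936268  0.09605373  0.0790047 ] [0.01008409 0.1151514  0.08355176]
dark 0 0
dark0 465 ((99.39522552490234, 0.8599109649658203), (46.07415008544922, 60.751522064208984), 89.8405532836914)
```

Emit:
servo_tool --translation '[[0.006,0.0015,0.01],[0,0,0.025],[0,0,0.02],[0,0,0]]' --turn '[[-0.005,0,-0.006],[0,0,0],[0,0,0],[0,0,0]]'

```text
clock: 25.68
tool_pos: [0.5204, 0.03, 0.0547]
eef_rot: [0.75, 0.661, 0.001, 0.002]
contact_force: [0.6, 0.2, 0.1]
opening: 0.499
finger_force: 0.0
```

Emit:
servo_tool --translation '[[0,0,0],[0,0,0],[0,0,0],[0,0,0]]' --turn '[[0,0,0],[0,0,0],[0,0,0],[0,0,0]]' --grip 0 --grip_force 40

```text
clock: 26.18
tool_pos: [0.5164, 0.0308, 0.0557]
eef_rot: [0.75, 0.661, -0.001, 0.0]
contact_force: [-8.8, 1.8, 8.0]
opening: 0.222
finger_force: 40.0
```

Emit:
servo_tool --translation '[[-0.005,0,0],[-0.005,0,0],[-0.004,0,0],[0,0,0]]' --turn '[[0,0,0],[0,0,0],[0,0,0],[0,0,0]]'

```text
clock: 26.68
tool_pos: [0.5149, 0.0187, 0.0558]
eef_rot: [0.75, 0.662, 0.001, -0.001]
contact_force: [-10.0, 5.2, 7.3]
opening: 0.225
finger_force: 40.0
```

```bash
python3 - <<'E'
from h import *
from plant import r,optics
go(r.get_state(),[0,.086,.051],0,'x')
E
```

```text
clk 26.68 vice tcp [-0.0012  0.0966  0.0558] shift [-0.0106  0.0012  0.0047] turn [-0.0004 -0.0024  0.0012] tool F [-10.    5.2   7.3] op 0.225 ff 40.0 q [ 0.23  0.92 -0.59  2.01  1.03  0.54 -1.24]
```

Emit:
servo_tool --translation '[[-0.003,0.001,0],[-0.003,0,0],[-0.003,0,0],[-0.001,0,0],[0,0,0]]' --turn '[[0,0,0],[0,0,0],[0,0,0],[0,0,0],[0,0,0]]'

```text
clock: 27.3
tool_pos: [0.5138, 0.0106, 0.0557]
eef_rot: [0.749, 0.662, 0.001, -0.002]
contact_force: [-11.9, 7.9, 6.4]
opening: 0.226
finger_force: 40.0
```

Emit:
servo_tool --translation '[[-0.0015,0,0],[-0.0015,0,0],[0,0,0]]' --turn '[[0,0,0],[0,0,0],[0,0,0]]'

```text
clock: 27.68
tool_pos: [0.5139, 0.0105, 0.0558]
eef_rot: [0.749, 0.663, 0.003, -0.004]
contact_force: [-10.3, 12.4, 3.5]
opening: 0.223
finger_force: 40.0
```

```bash
python3 - <<'E'
from h import *
from plant import r,optics
go(r.get_state(),[0,.086,.051],0,'x')
E
```

```text
clk 27.68 vice tcp [-0.0012  0.0883  0.0558] shift [-0.0023  0.0012  0.0048] turn [-0.0012 -0.0101  0.0047] tool F [-10.3  12.4   3.5] op 0.223 ff 40.0 q [ 0.25  0.92 -0.6   2.01  1.03  0.54 -1.22]
```

Emit:
servo_tool --translation '[[-0.002,0,0],[-0.002,0,0],[0,0,0],[0,0,0]]' --turn '[[0,0,0],[0,0,0],[0,0,0],[0,0,0]]'

```text
clock: 28.18
tool_pos: [0.5139, 0.0105, 0.0559]
eef_rot: [0.748, 0.664, 0.006, -0.006]
contact_force: [-9.1, 19.3, 0.3]
opening: 0.226
finger_force: 40.0
```

Emit:
servo_tool --translation '[[0,0,0],[0,0,0],[0,0,0]]' --turn '[[0,0,0],[0,0,0],[0,0,0]]' --grip 0.5

```text
clock: 28.55
tool_pos: [0.5183, -0.002, 0.0553]
eef_rot: [0.751, 0.66, 0.002, 0.003]
contact_force: [0.2, 0.0, -0.5]
opening: 0.497
finger_force: 0.0
```

Emit:
servo_tool --translation '[[0,0,-0.03],[0,0,-0.05],[0,0,-0.05],[0.05,0,-0.03],[0.06,0,0],[0.06,0,0],[0.05,0,0],[0,0,0]]' --turn '[[0,0,0],[0,0,0],[0,0,0],[0,0,0],[0,0,0],[0,0,0],[0,0,0],[0,0,0]]'

```text
clock: 29.55
tool_pos: [0.5443, 0.2226, 0.2156]
eef_rot: [0.749, 0.663, 0.003, 0.001]
contact_force: [0.2, -1.3, -0.4]
opening: 0.502
finger_force: 0.0
```

```bash
python3 - <<'E'
from h import *
from plant import r,optics
go(r.get_state(),[0,.086,.2],0,'x')
d0=load("top")
for n,d in [("start",d0),("now",optics.snapshot("top"))]:
    Q=(cloud(d)-O)@V
    m=(Q[...,2]>.095)&(Q[...,2]<.115)&(abs(Q[...,0]-.1)<.06)&(abs(Q[...,1])<.05)
    print(n,"dark",m.sum(),rect(Q[m]) if m.sum() else 0)
    m=(Q[...,2]>.058)&(Q[...,2]<.075)&(abs(Q[...,0])<.045)&(Q[...,1]<.06)&(Q[...,1]>-.07)
    print("block",m.sum(),rect(Q[m]) if m.sum() else 0, np.percentile(Q[m][:,2],[5,50,95]) if m.sum() else 0)
    m=(Q[...,2]>.077)&(Q[...,2]<.088)&(abs(Q[...,0])<.02)&(Q[...,1]>.04)
    print("knob",m.sum(),rect(Q[m]) if m.sum() else 0)
cv2.imwrite("pics/t6.png",cv2.resize(d["img"][120:280,165:425],None,fx=3,fy=3,interpolation=cv2.INTER_CUBIC)[:,:,::-1])
E
```

```text
clk 29.55 vice tcp [0.0024 0.3025 0.2156] shift [-0.2165 -0.0034  0.0148] turn [ 0.0058 -0.0037  0.0042] tool F [ 0.2 -1.3 -0.4] op 0.502 ff 0.0 q [-0.02  0.77 -0.8   1.69  0.66  0.96 -1.2 ]
start dark 465 ((99.39522552490234, 0.8599109649658203), (46.07415008544922, 60.751522064208984), 89.8405532836914)
block 43 ((-6.120913505554199, 3.005157470703125), (105.78227996826172, 43.52537155151367), 71.93875885009766) [0.05918831 0.06789955 0.07433958]
knob 69 ((11.24190616607666, 198.81210327148438), (301.2761535644531, 19.160255432128906), 84.96659088134766)
now dark 0 0
block 0 0 0
knob 0 0
```

View pics/t6.png

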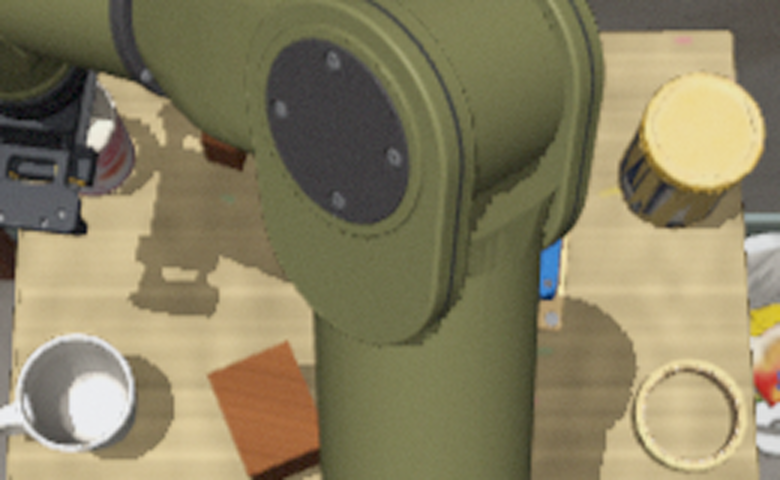

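The arm blocks the top view, so I measure from the scene camera.

```bash
python3 - <<'E'
from h import *
from plant import r,optics
for n,d in [("start",load("scene")),("now",optics.snapshot("scene"))]:
    Q=(cloud(d)-O)@V
    def f(nm,zl,zh,x0,dx,y0,y1):
        m=(Q[...,2]>zl)&(Q[...,2]<zh)&(abs(Q[...,0]-x0)<dx)&(Q[...,1]>y0)&(Q[...,1]<y1)
        print(n,nm,m.sum(),np.round(np.hstack(rect(Q[m])),1) if m.sum() else 0,np.round(np.percentile(Q[m][:,2],[5,50,95]),4) if m.sum() else 0)
    f("dark",.1,.11,.1,.06,-.05,.05)
    f("block",.062,.07,0,.045,-.07,.06)
    f("knob",.055,.088,0,.025,.04,.13)
    f("jaw",.039,.045,0,.04,.02,.07)
    f("fix",.039,.045,0,.04,-.08,-.045)
cv2.imwrite("pics/s7.png",cv2.resize(d["img"][130:290,220:420],None,fx=3.5,fy=3.5,interpolation=cv2.INTER_CUBIC)[:,:,::-1])
E
```

```text
start dark 211 [100.5  -3.6  60.7  52.    0.3] [0.1001 0.1014 0.1034]
start block 94 [ -0.8   0.8 107.2  56.7  89.1] [0.0625 0.0666 0.0698]
start knob 58 [-0.2 52.  17.9 18.  69.4] [0.0631 0.076  0.0808]
start jaw 2 [  -9.    50.7    1.6    0.  -115.3] [0.0403 0.0421 0.044 ]
start fix 132 [ -1.8 -59.7  63.6  27.7   2.6] [0.0391 0.0408 0.0445]
now dark 198 [99.9 -3.7 51.4 59.9 88.5] [0.1001 0.1015 0.1036]
now block 352 [  3.4 -11.5  89.8  60.   89.8] [0.0622 0.0638 0.066 ]
now knob 86 [ 0.2 80.3 21.2 19.   9.3] [0.0563 0.0712 0.0805]
now jaw 12 [-25.5  35.8  26.7   7.3  86. ] [0.0391 0.0397 0.0442]
now fix 138 [  0.6 -60.9  27.3  64.2  89.3] [0.0393 0.0408 0.0442]
```

View pics/s7.png

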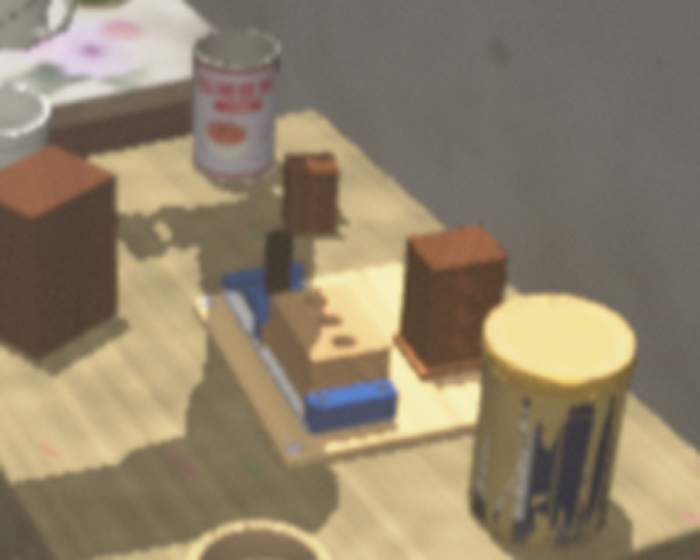

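```bash
python3 -c "
from plant import r
print(r.finish_job())"
```

```text
the job is handed in; nothing more can be done
None
```

I've handed the job in: the pale block lies flat in the vice with its holes up, held against the fixed jaw. By camera the other block hadn't moved, the arm is clear, and it took about 30 s; the hand-in gave no pass or fail.

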